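# Make up two polishing kits

### The arm

A 6-joint arm with a two-finger parallel gripper is mounted at the origin on the work surface. World frame = base frame: x ahead of the robot, y to its left, z up, the work surface at z = 0. Lengths are in m, angles in rad, forces in N, time in s.
With the tool pointing down it reaches from about 0.425 to 0.95 m from the base axis. Payload 3.5 kg.
Tool frame: the origin (TCP) lies at the very end of the fingers, on their centre line; the grasp point (between the pads) lies 19 mm behind it (grasp_offset is the distance from the TCP to the grasp point, in m); z points along the fingers, x is the direction in which the jaws open and shut, and the axes are right-handed (so a half turn about z gives the same grasp; the last joint's range is limited). The gripper opens to 85 mm and grips with 20 to 120 N. Pads are 22 mm wide; open, the fingers measure 114 mm over their backs; the gripper's body (76 mm by 85 mm) begins 54 mm behind the grasp point. The pads swing forward as they close: fully open they stand 13 mm farther back than shut.
Start: joints at [1.053, 0.286, 1.577, -0, 1.279, -0.15], TCP at [0.243, 0.63, 0.231] pointing down, gripper open.
Joint ranges: [-2.77, 2.77], [-0.9, 2.22], [0.21, 2.48], [-1.53, 4.67], [0.24, 2.81], [-2.84, 2.84]. Speed limits (rad/s): [2.79, 2.79, 3.14, 3.14, 3.14, 3.14].

### API

Orientations are given as a 3x3 rotation matrix whose columns are the frame's x, y, z axes.
In Python, from cell import * gives the robot as it stands.
- The arm moves only by the tool arm_command, never from a script. Its argument "deltas" is text: rows parted by semicolons, each of 7 numbers parted by spaces: the shift along the tool's x, y, z in m, then the turn, a rotation vector about the tool's x, y, z in degrees, then the closure, from -1 (fully open) to 1 (shut). In form: tx ty tz ax ay az claw; .... A call has 1 to 10 rows; each row shifts and turns the pose as measured when the row begins, along the tool's axes as they then stand; what a row does not reach is not made up. A row lasts 1/10 s, in which the tool goes at most 50 mm and 8.59 degrees, less where a joint would pass 70% of its speed; a pose out of reach is approached as far as the arm can. A call with a gripper value outside its range is refused whole. The fingers move at their own pace and stop on an object; "force" is the grip in N (left out, the last holds). Time passes only in rows, so rows that do not move let the fingers close. It gives the time, the measured TCP pose, the force and the opening at its end, in the units of the state.
- state(): the state, without advancing time (a new reading comes with each control period).
- read_camera(name): name is "side" or "top" or "wrist"; returns (picture, depth): 400x640x3 uint8, red, green, blue; 400x640 float32, m along the optical axis (not along the pixel's ray), 0 where there is no reading.
- calibration(name): a dict with "intrinsics" (3x3 intrinsics, pixels), "extrinsics" (4x4, takes a point from camera to world coordinates); the wrist camera has in their place "mount" (4x4, takes a point from camera to tool coordinates, whose origin is the TCP and whose axes are the tool frame's). Camera axes: x right, y down, z forward; pixel columns grow to the right and rows downward; lengths in m; the calibration is good to about 2 mm. The wrist camera is an equidistant fisheye: a pixel r from the principal point sees the ray r / f radians off the axis. A picture is of the moment at which its call begins: read the wrist's pose just before it. calibration takes no time and is no camera call.
- close_job(): hands the job in, once; it reports no verdict.
The state is a dict: "clock": time; "joint_positions": joint angles; "qvel": joint speeds; "effort": joint torques, N m; "tool_pos": TCP position; "tool_rot": TCP orientation; "wrist_force": force on the tool from outside, world axes, zero at the start; "torque": the same for the moment, N m; "width": opening from 0.0 (shut) to 1.0 (fully open).
Only numpy, scipy, OpenCV 4.12 (cv2) and the standard library are available. Lean on these libraries where they do the work, as an engineer would, in place of code of your own. Each camera call takes 0.05 s, during which the arm holds its last target. There are 200 camera calls.

### The job

Make up the two polishing kits on the plywood boards: the long board gets one brass bush, the felt cone and the tall felt roll; the short board gets one brass bush and the smaller of the two felt wheels. Bushes lie in the oblong pockets and each felt stands upright in a round pocket of its own, all fully down in their pockets; take the bushes from the sloped track one at a time, always the one resting against the stop, and have the first lying in its pocket before you take the next. Leave the bigger felt wheel where it is and the third bush on the track, rolled down to the stop.

Things in the scene. Friction and masses are not known exactly. Their poses are not given: they have to be found in the camera images.
- bush1_mid (a point): brass flanged bush like a small spool, lying; sizes in mm: 46 long along its y axis (the axle); middle 24 in diameter, 36 long; at each end a flange 32 in diameter, 5 thick, flat outside. The point is its centre; x and z turn with it as it rolls. About 0.12 kg. Grip across the two flat ends (46). Starts lowest on the track, against the stop.
- bush2_mid (a point): brass flanged bush like a small spool, lying; sizes in mm: 46 long along its y axis (the axle); middle 24 in diameter, 36 long; at each end a flange 32 in diameter, 5 thick, flat outside. The point is its centre; x and z turn with it as it rolls. About 0.12 kg. Grip across the two flat ends (46). Starts second on the track, next above bush1; rolls to the stop when that is taken.
- bush3_mid (a point): brass flanged bush like a small spool, lying; sizes in mm: 46 long along its y axis (the axle); middle 24 in diameter, 36 long; at each end a flange 32 in diameter, 5 thick, flat outside. The point is its centre; x and z turn with it as it rolls. About 0.12 kg. Grip across the two flat ends (46). Starts third on the track and is to stay on it.
- cone_mid (a point): felt cone standing upright, sizes in mm: round foot 36 in diameter and 32 high, then tapering to a blunt point, 52 high in all. The point is on its axis half-way up (26 above its foot). About 0.05 kg. Grip it by the foot.
- roll_mid (a point): felt roll, an upright cylinder 32 mm in diameter and 50 mm high; the point is its centre (25 mm above its foot). About 0.05 kg.
- wheel_mid (a point): the smaller felt wheel, lying flat: 44 mm in diameter, 24 mm thick; the point is its centre (12 mm above its foot). About 0.05 kg.
- big_wheel_mid (a point): the bigger felt wheel, lying flat: 62 mm in diameter, 24 mm thick; the point is its centre. Not to be used, and too big for any pocket. About 0.09 kg.
- long_board: long plywood kit board, 100 x 250 mm, 12 thick, fixed, flat top with 5 deep pockets (floors 7 above the bench). Origin: centre of underside; long side along its y. Pockets on the centre line: oblong at y = -80, 26 wide (along y), 70 long (along x): a bush lies in it with its axle along the board's x, centre 23 above the bench; round, 60 in diameter, at y = 0 and y = +80.
- short_board: short plywood kit board, 100 x 170 mm, 12 thick, fixed, flat top with 5 deep pockets (floors 7 above the bench). Origin: centre of underside; long side along its y. Pockets on the centre line: oblong at y = -40, 26 wide (along y), 70 long (along x): a bush lies in it with its axle along the board's x, centre 23 above the bench; round, 60 in diameter, at y = +40.
- track: fixed sloped track: base 190 x 70 mm, bed 28 wide falling at 0.2 rad to its -x end, with a stop 16 above the bed. Origin: centre of the base's underside. Bushes straddle the bed, axles along the track's y, both ends overhanging it, free for fingers. Bush centres (x, z): at the stop -64, 49; second -32, 56; third 0, 62. When the lowest is lifted the rest roll down.
Mind the look-alikes: they are no part of the job. What is shaped like the track but pink is not meant. What is shaped like the short_board but black is not meant.

How it is judged:
On the way, in this order (a step that is already met when the one before it is completed fails the run):
1. the first bush (bush1) lies in the oblong pocket of a board and the second has rolled to the stop (((x of bush1_mid in the frame of long_board between -0.015 and 0.015 m and y of bush1_mid in the frame of long_board between -0.086 and -0.074 m and z of bush1_mid in the frame of long_board between 0.019 and 0.027 m and angle between the y axis of bush1_mid and the x axis of long_board, either way round below 0.3 rad) or (x of bush1_mid in the frame of short_board between -0.015 and 0.015 m and y of bush1_mid in the frame of short_board between -0.046 and -0.034 m and z of bush1_mid in the frame of short_board between 0.019 and 0.027 m and angle between the y axis of bush1_mid and the x axis of short_board, either way round below 0.3 rad)) and x of bush2_mid in the frame of track between -0.072 and -0.056 m and y of bush2_mid in the frame of track between -0.008 and 0.008 m and z of bush2_mid in the frame of track between 0.0433 and 0.0553 m), for 0.2 s.
2. the second bush lies in the oblong pocket of the other board and the third has rolled to the stop (((x of bush1_mid in the frame of long_board between -0.015 and 0.015 m and y of bush1_mid in the frame of long_board between -0.086 and -0.074 m and z of bush1_mid in the frame of long_board between 0.019 and 0.027 m and angle between the y axis of bush1_mid and the x axis of long_board, either way round below 0.3 rad) or (x of bush1_mid in the frame of short_board between -0.015 and 0.015 m and y of bush1_mid in the frame of short_board between -0.046 and -0.034 m and z of bush1_mid in the frame of short_board between 0.019 and 0.027 m and angle between the y axis of bush1_mid and the x axis of short_board, either way round below 0.3 rad)) and ((x of bush2_mid in the frame of long_board between -0.015 and 0.015 m and y of bush2_mid in the frame of long_board between -0.086 and -0.074 m and z of bush2_mid in the frame of long_board between 0.019 and 0.027 m and angle between the y axis of bush2_mid and the x axis of long_board, either way round below 0.3 rad) or (x of bush2_mid in the frame of short_board between -0.015 and 0.015 m and y of bush2_mid in the frame of short_board between -0.046 and -0.034 m and z of bush2_mid in the frame of short_board between 0.019 and 0.027 m and angle between the y axis of bush2_mid and the x axis of short_board, either way round below 0.3 rad)) and x of bush3_mid in the frame of track between -0.072 and -0.056 m and y of bush3_mid in the frame of track between -0.008 and 0.008 m and z of bush3_mid in the frame of track between 0.0433 and 0.0553 m), for 0.2 s.
At the end, for the whole second after the job is handed in: Bushes 1 and 2 lie in the oblong pockets, one per board; cone and roll stand in the long board's round pockets, the small wheel in the short board's (16 mm, 0.15 rad); all within 4 mm of seated height. Bush 3 is within 8 mm of its place at the stop; the big wheel within 30 mm of its start ((((x of bush1_mid in the frame of long_board between -0.015 and 0.015 m and y of bush1_mid in the frame of long_board between -0.086 and -0.074 m and z of bush1_mid in the frame of long_board between 0.019 and 0.027 m and angle between the y axis of bush1_mid and the x axis of long_board, either way round below 0.3 rad) and (x of bush2_mid in the frame of short_board between -0.015 and 0.015 m and y of bush2_mid in the frame of short_board between -0.046 and -0.034 m and z of bush2_mid in the frame of short_board between 0.019 and 0.027 m and angle between the y axis of bush2_mid and the x axis of short_board, either way round below 0.3 rad)) or ((x of bush2_mid in the frame of long_board between -0.015 and 0.015 m and y of bush2_mid in the frame of long_board between -0.086 and -0.074 m and z of bush2_mid in the frame of long_board between 0.019 and 0.027 m and angle between the y axis of bush2_mid and the x axis of long_board, either way round below 0.3 rad) and (x of bush1_mid in the frame of short_board between -0.015 and 0.015 m and y of bush1_mid in the frame of short_board between -0.046 and -0.034 m and z of bush1_mid in the frame of short_board between 0.019 and 0.027 m and angle between the y axis of bush1_mid and the x axis of short_board, either way round below 0.3 rad))) and (((x of cone_mid in the frame of long_board between -0.016 and 0.016 m and y of cone_mid in the frame of long_board between -0.016 and 0.016 m and z of cone_mid in the frame of long_board between 0.029 and 0.037 m and angle between cone_mid's own z axis and vertical below 0.15 rad) and (x of roll_mid in the frame of long_board between -0.016 and 0.016 m and y of roll_mid in the frame of long_board between 0.064 and 0.096 m and z of roll_mid in the frame of long_board between 0.028 and 0.036 m and angle between roll_mid's own z axis and vertical below 0.15 rad)) or ((x of cone_mid in the frame of long_board between -0.016 and 0.016 m and y of cone_mid in the frame of long_board between 0.064 and 0.096 m and z of cone_mid in the frame of long_board between 0.029 and 0.037 m and angle between cone_mid's own z axis and vertical below 0.15 rad) and (x of roll_mid in the frame of long_board between -0.016 and 0.016 m and y of roll_mid in the frame of long_board between -0.016 and 0.016 m and z of roll_mid in the frame of long_board between 0.028 and 0.036 m and angle between roll_mid's own z axis and vertical below 0.15 rad))) and x of wheel_mid in the frame of short_board between -0.016 and 0.016 m and y of wheel_mid in the frame of short_board between 0.024 and 0.056 m and z of wheel_mid in the frame of short_board between 0.015 and 0.023 m and angle between each of wheel_mid, big_wheel_mid's own z axis and vertical below 0.15 rad and x of bush3_mid in the frame of track between -0.072 and -0.056 m and y of bush3_mid in the frame of track between -0.008 and 0.008 m and z of bush3_mid in the frame of track between 0.0433 and 0.0553 m and distance of big_wheel_mid from where it was at the start of the episode below 0.03 m); the robot touches nothing.
It also fails if it takes over 115 s, if anything falls off the work surface, if the arm or the gripper's body presses on something with over 40 N, if the wrist force passes 120 N, or if a joint passes its speed limit or range.

## Working session

There is one attempt and no reset: what is moved stays moved. The work goes in short steps, Python scripts to look and compute and a tool call to move; the robot and the scene stay as the last step left them, time stands still between calls to the robot, and variables do not carry over. Pictures are saved under pics/ and viewed, about 12 in all and at most 16, crops included, and the job is handed in when it is done.

Besides the shell and the picture viewer there is one more tool, called after "Emit:" as a command line: name --argument value ..., lists and objects as JSON in quotes. arm_command: Moves the arm, as the interface text tells. Its arguments: {"type":"object","properties":{"deltas":{"type":"string"},"force":{"type":"number"}},"required":["deltas"]}

```bash
mkdir -p pics; ls
python3 - <<'E'
from cell import *
import cv2
s=state();print(s)
for n in("top","side"):
    p,d=read_camera(n);cv2.imwrite(f"pics/{n}0.png",p[:,:,::-1]);
    import numpy as np
    np.savez(f"pics/{n}0.npz",p=p,d=d)
    print(n,calibration(n))
print(calibration("wrist"))
E
```

```text
pics
{'clock': 0.0, 'joint_positions': array([ 1.05300156e+00,  2.87157385e-01,  1.57817827e+00,  9.12223381e-06,
        1.27861333e+00, -1.49999926e-01]), 'qvel': array([ 5.39927675e-04,  6.10892060e-04, -2.69132238e-04,  6.20575415e-05,
       -1.07409730e-03,  8.65768903e-04]), 'effort': array([-4.66814490e-04, -4.05977118e+01, -2.92629164e+01, -2.29528050e-04,
        5.74154081e-03, -3.59921501e-05]), 'tool_pos': array([0.2423418 , 0.62928884, 0.22995202]), 'tool_rot': array([[ 3.59559717e-01,  9.33121338e-01, -1.17389216e-03],
       [ 9.33119171e-01, -3.59561452e-01, -2.04312212e-03],
       [-2.32856722e-03, -3.60756866e-04, -9.99997224e-01]]), 'wrist_force': array([-0.64140459, -0.23315991,  0.5795454 ]), 'torque': array([ 0.00636977, -0.05700706, -0.04071606]), 'width': 0.9990742477938926}
top {'intrinsics': array([[396.44994827,   0.        , 321.75030076],
       [  0.        , 396.44994827, 200.93906005],
       [  0.        ,   0.        ,   1.        ]]), 'extrinsics': array([[-0.02573589, -0.98359195,  0.1785624 ,  0.30088836],
       [-0.99914624,  0.03108335,  0.02
[... 401 characters left out ...]
  [-0.37566593, -0.72415641,  0.57833606, -0.91922116],
       [ 0.00631661, -0.62603031, -0.77977314,  1.22256108],
       [ 0.        ,  0.        ,  0.        ,  1.        ]])}
{'intrinsics': array([[309.70691629,   0.        , 316.64076573],
       [  0.        , 309.70691629, 202.36406864],
       [  0.        ,   0.        ,   1.        ]]), 'mount': array([[ 9.99999694e-01,  7.57244462e-04,  1.98722233e-04,
        -1.29085943e-04],
       [-7.81324856e-04,  9.49300080e-01,  3.14370399e-01,
        -8.03702006e-02],
       [ 4.94082119e-05, -3.14370458e-01,  9.49300381e-01,
        -1.42791005e-01],
       [ 0.00000000e+00,  0.00000000e+00,  0.00000000e+00,
         1.00000000e+00]])}
```

View pics/top0.png

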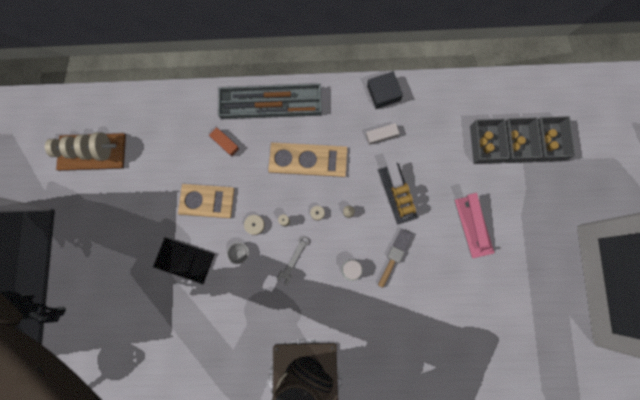

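View pics/side0.png

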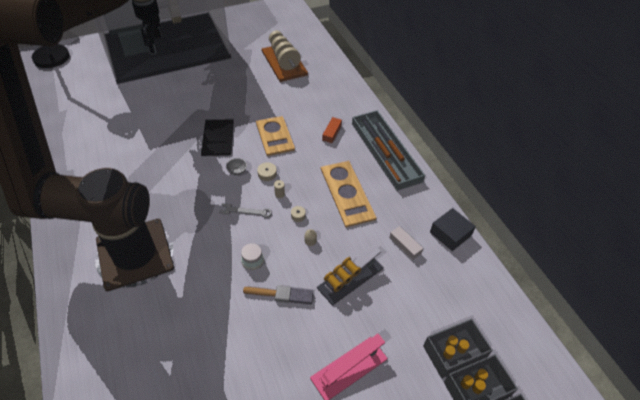

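The top view shows these felts: big wheel (254,225), roll (284,220), small wheel (317,212) and cone (348,211). The long board is at (308,160), the short board at (206,201) and the track at (398,193). Not meant: pink track (475,225), black board (184,260), white tub (352,269), metal ring (237,250). I'll check my choices in one close crop and measure from the depth.

```bash
cat > h.py <<'E'
from cell import *
import numpy as np, cv2
def cloud(n,d):
    c=calibration(n);K=c["intrinsics"];T=c["extrinsics"]
    v,u=np.mgrid[:400,:640]
    P=np.stack([(u-K[0,2])/K[0,0]*d,(v-K[1,2])/K[1,1]*d,d],-1)
    return P@T[:3,:3].T+T[:3,3]
def onplane(n,uv,z):
    c=calibration(n);K=c["intrinsics"];T=c["extrinsics"]
    uv=np.atleast_2d(uv).astype(float)
    r=np.c_[(uv-K[:2,2])/K[[0,1],[0,1]],np.ones(len(uv))]@T[:3,:3].T
    return T[:3,3]+r*((z-T[2,3])/r[:,2])[:,None]
def wristplane(s,uv,z):
    c=calibration("wrist");K=c["intrinsics"];M=c["mount"]
    q=(np.atleast_2d(uv)-K[:2,2])/K[0,0];a=np.linalg.norm(q,axis=1)+1e-9
    r=np.c_[q/a[:,None]*np.sin(a)[:,None],np.cos(a)]
    R=s["tool_rot"];r=r@M[:3,:3].T@R.T
    o=R@M[:3,3]+s["tool_pos"]
    return o+r*((z-o[2])/r[:,2])[:,None]
E
python3 - <<'E'
from h import *
f=np.load("pics/top0.npz");p,d=f["p"],f["d"]
W=cloud("top",d)
g=np.load("pics/side0.npz");W2=cloud("side",g["d"])
print("bench z",np.median(W[195:205,150:170,2]),np.median(W2[240:250,80:90,2]))
hsv=cv2.cvtColor(p,cv2.COLOR_RGB2HSV)
# boards: orange-ish colour
m=((hsv[...,0]>8)&(hsv[...,0]<25)&(hsv[...,1]>85)&(hsv[...,2]>110)).astype(np.uint8)
m=cv2.morphologyEx(m,cv2.MORPH_CLOSE,np.ones((3,3)))
for c in cv2.findContours(m,0,2)[0]:
    if cv2.contourArea(c)>300:
        r=cv2.minAreaRect(onplane("top",c[:,0],.012)[:,:2].astype(np.float32));print("board",r,cv2.contourArea(c))
# high blobs
for name,(u,v) in dict(big=(254,225),roll=(284,220),wheel=(317,212),cone=(348,211),tub=(352,269)).items():
    sl=np.s_[v-14:v+15,u-14:u+15]; X=W[sl][(W[sl][...,2]>.013)&(d[sl]>0)]
    print(name,len(X),X[:,2].max().round(3),np.median(X[:,:2],0).round(4),np.ptp(X[:,:2],axis=0).round(3))
a=cv2.resize(p[135:240,170:430],(780,315),interpolation=2); g2=cv2.resize(g["p"][110:310,200:460],(780//2*1,300),interpolation=2)
b=np.zeros((300,780,3),np.uint8);b[:,:390]=g2
b[:,390:]=cv2.resize(g["p"][150:250,250:380],(390,300),interpolation=2)
cv2.imwrite("pics/c1.png",np.vstack([a,b])[:600,:,::-1])
E
```

```text
bench z -0.00027859780703765047 -0.0005719082082009663
board ((0.5387460589408875, 0.30864518880844116), (0.16639189422130585, 0.0941338911652565), 83.89926147460938) 1398.5
board ((0.6834527254104614, 0.7041734457015991), (0.04425210505723953, 0.21305309236049652), 0.5027778744697571) 412.0
board ((0.6650794148445129, -0.019791379570961), (0.24449442327022552, 0.09544569998979568), 84.73104858398438) 2021.5
big 308 0.032 [0.4573 0.1533] [0.058 0.06 ]
roll 103 0.054 [0.4643 0.0563] [0.031 0.03 ]
wheel 160 0.031 [ 0.4889 -0.0469] [0.045 0.041]
cone 113 0.053 [ 0.4879 -0.1438] [0.035 0.034]
tub 348 0.056 [ 0.3098 -0.1464] [0.061 0.061]
```

View pics/c1.png

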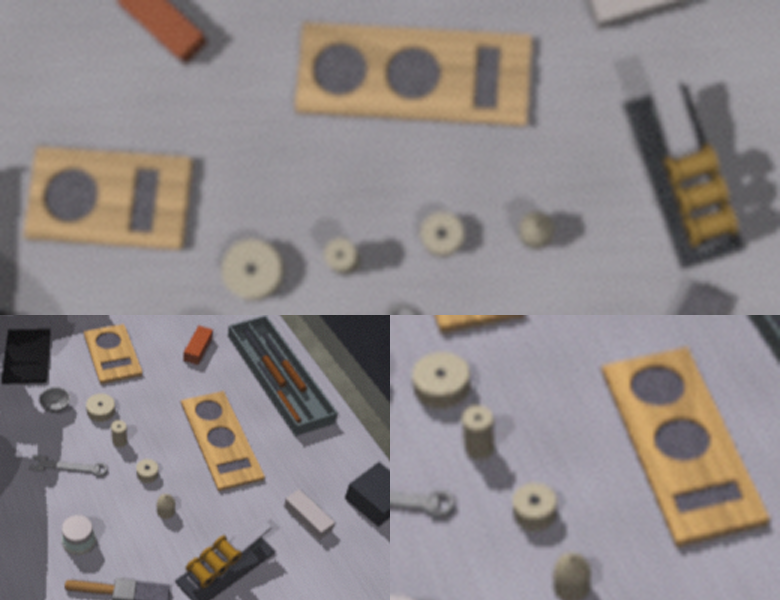

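Run:
```python
from h import *
for n,box in(("top",(150,235,365,425)),("side",(245,305,310,390))):
    f=np.load(f"pics/{n}0.npz");p,d=f["p"],f["d"];W=cloud(n,d)
    hsv=cv2.cvtColor(p,cv2.COLOR_RGB2HSV)
    m=((hsv[...,0]>10)&(hsv[...,0]<28)&(hsv[...,1]>110)&(hsv[...,2]>70))
    k=np.zeros_like(m);v0,v1,u0,u1=box;k[v0:v1,u0:u1]=1
    X=W[m&k&(d>0)];X=X[X[:,2]>.03]
    r=cv2.minAreaRect(X[:,:2].astype(np.float32));print(n,len(X),r,X[:,2].min(),X[:,2].max())
    print(cv2.boxPoints(r))
    D=W[k&(d>0)&(W[...,2]>.012)&~m]
    r=cv2.minAreaRect(D[:,:2].astype(np.float32));print("all",r)
```

```text
top 365 ((0.5133618116378784, -0.3121107220649719), (0.08928944170475006, 0.04679897427558899), 15.931694984436035) 0.0377737622734986 0.08112758041035195
[[ 0.464009   -0.30186462]
 [ 0.47685486 -0.346866  ]
 [ 0.56271464 -0.32235682]
 [ 0.54986876 -0.27735543]]
all ((0.524223268032074, -0.3044183850288391), (0.23235109448432922, 0.06252531707286835), 12.109245300292969)
side 452 ((0.5132288336753845, -0.3163769245147705), (0.09073793888092041, 0.04741945117712021), 17.829776763916016) 0.04208129442994779 0.08267745897086543
[[ 0.46277925 -0.30769747]
 [ 0.4772986  -0.3528394 ]
 [ 0.5636784  -0.32505637]
 [ 0.54915905 -0.27991444]]
all ((0.5250710248947144, -0.31913256645202637), (0.2348088026046753, 0.063716821372509), 12.38373851776123)
```

Emit:
arm_command --deltas "-.0245 .0425 0 0 0 0 -1;-.0245 .0425 0 0 0 0 -1;-.0245 .0425 0 0 0 0 -1;-.0245 .0425 0 0 0 0 -1;-.0245 .0425 0 0 0 0 -1;-.0245 .0425 0 0 0 0 -1;-.0245 .0425 0 0 0 0 -1;-.0245 .0425 0 0 0 0 -1;-.0245 .0425 0 0 0 0 -1;-.0245 .0425 0 0 0 0 -1"

```text
clock: 1.1
tool_pos: [0.5527, 0.2423, 0.2237]
tool_rot: [[0.348, 0.938, -0.008], [0.938, -0.348, -0.005], [-0.008, -0.006, -1.0]]
wrist_force: [1.2, 0.4, 0.2]
width: 1.003
```

Emit:
arm_command --deltas "0 0 0 0 0 8.5 -1;0 0 0 0 0 8.5 -1;0 0 0 0 0 8.5 -1;0 0 0 0 0 8.5 -1;0 0 0 0 0 8.5 -1;0 0 0 0 0 8.5 -1;0 0 0 0 0 8.5 -1;0 0 0 0 0 8.5 -1;0 0 0 0 0 8.5 -1"

```text
clock: 2.0
tool_pos: [0.5546, 0.233, 0.2169]
tool_rot: [[0.99, -0.138, -0.018], [-0.139, -0.99, -0.009], [-0.017, 0.012, -1.0]]
wrist_force: [0.2, 0.2, -0.1]
width: 1.001
```

Emit:
arm_command --deltas ".001 .049 .003 0 0 0 -1;.001 .049 .003 0 0 0 -1;.001 .049 .003 0 0 0 -1;.001 .049 .003 0 0 0 -1;.001 .049 .003 0 0 0 -1;.001 .049 .003 0 0 0 -1;.001 .049 .003 0 0 0 -1;.001 .049 .003 0 0 0 -1;.001 .049 .003 0 0 0 -1;.001 .049 .003 0 0 0 -1"

```text
clock: 3.0
tool_pos: [0.4925, -0.2589, 0.1873]
tool_rot: [[0.991, -0.129, -0.022], [-0.13, -0.992, -0.007], [-0.021, 0.009, -1.0]]
wrist_force: [1.3, 0.0, -0.6]
width: 0.997
```

Emit:
arm_command --deltas "0 0 0 0 0 8.5 -1;0 0 0 0 0 8.5 -1;0 0 0 0 0 8.5 -1;0 0 0 0 0 8.5 -1;0 0 0 0 0 8.5 -1;0 0 0 0 0 8.5 -1;0 0 0 0 0 8.5 -1;0 0 0 0 0 6 -1"

```text
clock: 3.8
tool_pos: [0.4874, -0.2659, 0.1818]
tool_rot: [[0.273, -0.962, -0.029], [-0.962, -0.273, -0.002], [-0.006, 0.029, -1.0]]
wrist_force: [-0.4, 0.7, 0.5]
width: 1.001
```

```bash
cat >> h.py <<'E'
from scipy.spatial.transform import Rotation as Ro
def plan(x,y,z,yaw,s=None):
    s=s or state();R=s["tool_rot"];a=np.radians(yaw)
    Rt=np.array([[np.cos(a),np.sin(a),0],[np.sin(a),-np.cos(a),0],[0,0,-1.]])
    t=R.T@(np.array([x,y,z])-s["tool_pos"]);r=Ro.from_matrix(R.T@Rt).as_rotvec(degrees=True)
    print("clock",round(s["clock"],2),"pos",s["tool_pos"].round(4),"yaw",np.degrees(np.arctan2(R[1,0],R[0,0])).round(1),"F",s["wrist_force"].round(1),"w",round(s["width"],3))
    print("  tool shift mm",(t*1e3).round(1),"turn deg",r.round(2))
E
python3 - <<'E'
from h import *
plan(.4826,-.323,.17,-73.5)
s=state();p,d=read_camera("wrist");np.savez("pics/w1.npz",p=p,d=d,tp=s["tool_pos"],tr=s["tool_rot"])
cv2.imwrite("pics/w1.png",p[:,:,::-1])
E
```

```text
clock 3.8 pos [ 0.4874 -0.2659  0.1818] yaw -74.2 F [-0.4  0.7  0.5] w 1.001
  tool shift mm [53.7 19.9 12.1] turn deg [ 1.64  0.37 -0.67]
```

View pics/w1.png

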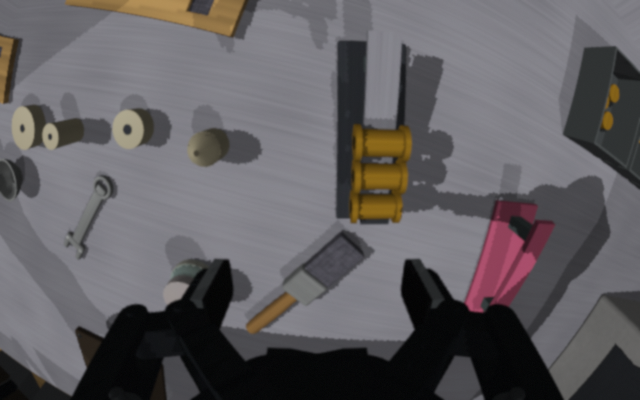

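The wrist view confirms the track with three bushes; the lowest is at (376,207), and the pink look-alike is at (510,250). I'm moving over bush1 and measuring it from there.

Emit:
arm_command --deltas ".027 .010 .006 .8 .2 -.3 -1;.027 .010 .006 .8 .2 -.3 -1;0 0 0 0 0 0 -1;0 0 0 0 0 0 -1"

```text
clock: 4.25
tool_pos: [0.4821, -0.3233, 0.1681]
tool_rot: [[0.289, -0.957, -0.001], [-0.957, -0.289, 0.002], [-0.002, 0.001, -1.0]]
wrist_force: [-0.5, -0.3, -0.2]
width: 0.999
```

```bash
cat >> h.py <<'E'
def wrist(name):
    s=state();p,d=read_camera("wrist");np.savez(f"pics/{name}.npz",p=p,d=d,tp=s["tool_pos"],tr=s["tool_rot"])
    cv2.imwrite(f"pics/{name}.png",p[:,:,::-1]);return s,p,d
def wcloud(s,d):
    c=calibration("wrist");K=c["intrinsics"];M=c["mount"]
    v,u=np.mgrid[:400,:640];q=np.stack([u-K[0,2],v-K[1,2]],-1)/K[0,0];a=np.linalg.norm(q,axis=-1)+1e-9
    P=np.concatenate([q*(np.tan(np.minimum(a,1.4))/a*d)[...,None],d[...,None]],-1)
    R=s["tool_rot"];return (P@M[:3,:3].T+M[:3,3])@R.T+s["tool_pos"]
def brass(p):
    h=cv2.cvtColor(p,cv2.COLOR_RGB2HSV);return (h[...,0]>10)&(h[...,0]<28)&(h[...,1]>110)&(h[...,2]>70)
def bush_on_track(s,p,d):
    W=wcloud(s,d);m=brass(p)&(d>0)&(W[...,2]>.03)&(W[...,2]<.1)&(np.linalg.norm(W[...,:2]-[.5133,-.314],axis=-1)<.08)
    X=W[m];r=cv2.minAreaRect(X[:,:2].astype(np.float32));print("bushes",len(X),np.round(r[0],4),np.round(r[1],4),round(r[2],2),"zmax",np.percentile(X[:,2],99).round(4))
    b=cv2.boxPoints(r);b=b[np.argsort(b[:,0])];print(b.round(4))
    return X
E
python3 - <<'E'
from h import *
s,p,d=wrist("w2");plan(.4826,-.323,.17,-73.5,s)
X=bush_on_track(s,p,d)
v=np.array([np.cos(np.radians(16.5)),np.sin(np.radians(16.5))]);n=np.array([-v[1],v[0]])
q=(X[:,:2]-[.5133,-.314])@np.c_[v,n];print("along",np.percentile(q[:,0],[0.5,99.5]),"across",np.percentile(q[:,1],[.5,99.5]))
for lo,hi in((-.05,-.02),(-.015,.015),(.02,.05)):
    k=(q[:,0]>lo)&(q[:,0]<hi);print(q[k].mean(0),np.percentile(q[k,1],[1,99]), X[k,2].max())
E
```

```text
clock 4.25 pos [ 0.4821 -0.3233  0.1681] yaw -73.2 F [-0.5 -0.3 -0.2] w 0.999
  tool shift mm [-0.2 -0.5 -1.9] turn deg [0.05 0.11 0.29]
bushes 4934 [ 0.5167 -0.3145] [0.0911 0.0471] 16.23 zmax 0.0783
[[ 0.4664 -0.3046]
 [ 0.4795 -0.3498]
 [ 0.5538 -0.2792]
 [ 0.567  -0.3244]]
along [-0.03925629  0.04714714] across [-0.02420614  0.02184997]
[-0.02894237 -0.00087096] [-0.02306     0.02192142] 0.06721161331458247
[ 0.00300047 -0.00214962] [-0.02440815  0.0210959 ] 0.07316654347246813
[ 0.03400466 -0.00160682] [-0.0235174   0.02143418] 0.08007454099003088
```

View pics/w2.png

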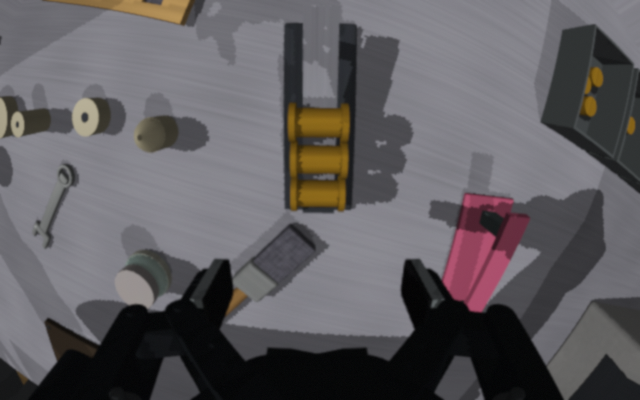

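Run:
```python
from h import *
f=np.load("pics/w2.npz");s=dict(tool_pos=f["tp"],tool_rot=f["tr"]);W=wcloud(s,f["d"])
for u,v in((293,40),(293,70),(293,95),(348,40),(348,90),(287,200),(320,70),(320,35),(320,235)):print(u,v,W[v,u].round(4))
plan(.4838,-.3237,.03,-73.7)
```

```text
293 40 [ 0.6134 -0.2601  0.008 ]
293 70 [ 0.5845 -0.2689  0.009 ]
293 95 [ 0.561  -0.2758  0.0079]
348 40 [ 0.6286 -0.3103  0.0093]
348 90 [ 0.5811 -0.325   0.0078]
287 200 [ 0.457  -0.2991  0.0074]
320 70 [ 0.5864 -0.2948  0.0599]
320 35 [ 0.6135 -0.2865  0.0636]
320 235 [ 0.4263 -0.3442  0.0009]
clock 4.3 pos [ 0.4821 -0.3232  0.168 ] yaw -73.2 F [-0.5 -0.3 -0.7] w 1.002
  tool shift mm [  1.2  -1.6 138. ] turn deg [0.06 0.1  0.51]
```

Emit:
arm_command --deltas ".001 -.002 .035 0 0 .5 -1;0 0 .035 0 0 0 -1;0 0 .035 0 0 0 -1;0 0 .025 0 0 0 -1;0 0 .008 0 0 0 -1;0 0 0 0 0 0 -1"

```text
clock: 4.9
tool_pos: [0.488, -0.3202, 0.0299]
tool_rot: [[0.289, -0.957, 0.003], [-0.957, -0.289, -0.002], [0.003, -0.003, -1.0]]
wrist_force: [-0.3, 1.2, -0.2]
width: 1.004
```

Run:
```python
from h import *
s,p,d=wrist("w3");plan(.4838,-.3237,.028,-73.7,s)
X=bush_on_track(s,p,d)
```

```text
clock 4.9 pos [ 0.488  -0.3202  0.0299] yaw -73.2 F [-0.3  1.2 -0.2] w 1.004
  tool shift mm [2.2 5.  1.9] turn deg [-0.15 -0.19  0.52]
bushes 19757 [ 0.5183 -0.3139] [0.0887 0.0468] 16.22 zmax 0.0783
[[ 0.4692 -0.3038]
 [ 0.4823 -0.3488]
 [ 0.5544 -0.2791]
 [ 0.5674 -0.324 ]]
```

View pics/w3.png

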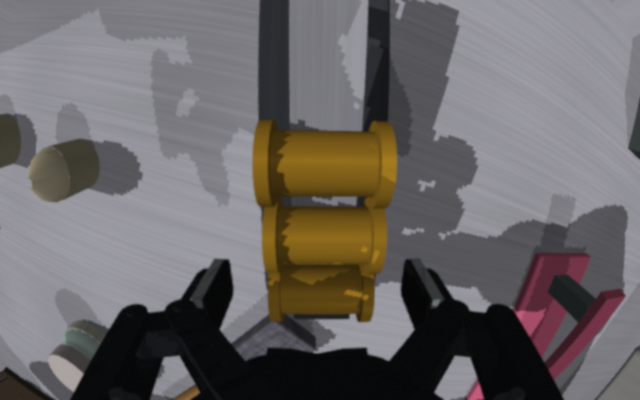

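Emit:
arm_command --deltas ".002 .005 .002 0 0 .4 -1;0 0 0 0 0 0 -1"

```text
clock: 5.15
tool_pos: [0.4856, -0.325, 0.0316]
tool_rot: [[0.283, -0.959, 0.008], [-0.959, -0.283, -0.007], [0.009, -0.006, -1.0]]
wrist_force: [-1.2, -0.0, 0.2]
width: 1.001
```

Run:
```python
from h import *
plan(.4838,-.3237,.028,-73.7)
```

```text
clock 5.15 pos [ 0.4856 -0.325   0.0316] yaw -73.5 F [-1.2 -0.   0.2] w 1.001
  tool shift mm [-1.8  1.4  3.6] turn deg [-0.33 -0.5   0.16]
```

Emit:
arm_command --deltas "-.001 .002 .004 -.3 -.5 0 -1;0 0 0 0 0 0 1;0 0 0 0 0 0 1;0 0 0 0 0 0 1;0 0 0 0 0 0 1;0 0 0 0 0 0 1" --force 40

```text
clock: 5.75
tool_pos: [0.4846, -0.3264, 0.0309]
tool_rot: [[0.283, -0.959, 0.004], [-0.959, -0.283, -0.003], [0.004, -0.003, -1.0]]
wrist_force: [-0.7, -0.2, 0.3]
width: 0.535
```

Run:
```python
from h import *
plan(.4838,-.3237,.028,-73.7)
```

```text
clock 5.75 pos [ 0.4846 -0.3264  0.0309] yaw -73.6 F [-0.7 -0.2  0.3] w 0.535
  tool shift mm [-2.8  0.   2.9] turn deg [-0.17 -0.23  0.11]
```

Emit:
arm_command --deltas "0 0 -.01 0 0 0 1;0 0 -.03 0 0 0 1;0 0 -.04 0 0 0 1;0 0 -.04 0 0 0 1;0 0 0 0 0 0 1;0 0 0 0 0 0 1"

```text
clock: 6.35
tool_pos: [0.4823, -0.3242, 0.1541]
tool_rot: [[0.283, -0.959, -0.001], [-0.959, -0.283, 0.002], [-0.002, 0.001, -1.0]]
wrist_force: [-0.5, -0.2, -1.9]
width: 0.531
```

Run:
```python
from h import *
a=np.radians(84.7);plan(.665-.08*np.cos(a),-.020-.08*np.sin(a),.14,-5.3)
s,p,d=wrist("w4")
```

```text
clock 6.35 pos [ 0.4823 -0.3242  0.1541] yaw -73.6 F [-0.5 -0.2 -1.9] w 0.531
  tool shift mm [-165.8 -231.7   14.3] turn deg [-3.000e-02  1.200e-01 -6.827e+01]
```

View pics/w4.png

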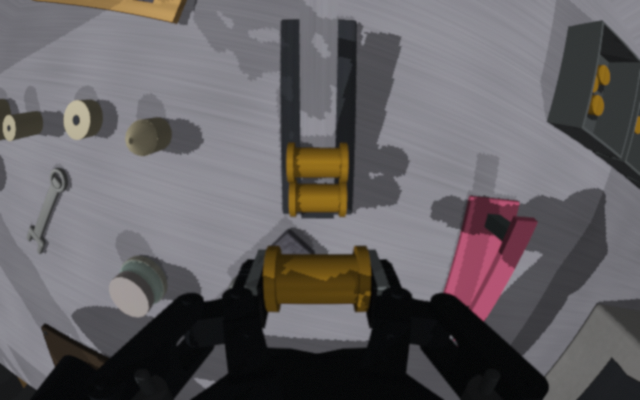

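Emit:
arm_command --deltas "-.0235 -.033 0 0 0 0 1;-.0235 -.033 0 0 0 0 1;-.0235 -.033 0 0 0 0 1;-.0235 -.033 0 0 0 0 1;-.0235 -.033 0 0 0 0 1;-.0235 -.033 0 0 0 0 1;-.0235 -.033 0 0 0 0 1;0 0 0 0 0 -8.5 1;0 0 0 0 0 -8.5 1;0 0 0 0 0 -8.5 1"

```text
clock: 7.4
tool_pos: [0.6552, -0.089, 0.1318]
tool_rot: [[0.668, -0.744, -0.031], [-0.744, -0.668, 0.013], [-0.03, 0.015, -0.999]]
wrist_force: [-0.3, -0.2, -1.8]
width: 0.536
```

Emit:
arm_command --deltas "0 0 0 0 0 -8.5 1;0 0 0 0 0 -8.5 1;0 0 0 0 0 -8.5 1;0 0 0 0 0 -8.5 1;0 0 0 0 0 -8.5 1;0 0 0 0 0 0 1"

```text
clock: 8.0
tool_pos: [0.6474, -0.0858, 0.1155]
tool_rot: [[0.994, -0.091, -0.056], [-0.09, -0.996, 0.02], [-0.057, -0.015, -0.998]]
wrist_force: [0.2, 0.4, -0.9]
width: 0.53
```

Run:
```python
from h import *
s,p,d=wrist("w5")
a=np.radians(84.7);plan(.665-.08*np.cos(a),-.020-.08*np.sin(a),.14,-5.3,s)
W=wcloud(s,d);L=(W-s["tool_pos"])@s["tool_rot"]
m=brass(p)&(L[...,2]<.01)&(d>0)&(L[...,2]>-.06);X=L[m];print("held brass tool-frame",len(X),np.percentile(X,[1,50,99],axis=0).round(4))
for lo,hi in((-.024,-.0185),(.0185,.024)):
    k=X[(X[:,0]>lo)&(X[:,0]<hi)]; print(np.percentile(k,[1,99],axis=0).round(4))
    c=np.linalg.lstsq(np.c_[2*k[:,1:],np.ones(len(k))],(k[:,1:]**2).sum(1),rcond=None)[0];print("circle",c[:2],np.sqrt(c[2]+c[0]**2+c[1]**2))
```

```text
clock 8.0 pos [ 0.6474 -0.0858  0.1155] yaw -5.2 F [ 0.2  0.4 -0.9] w 0.53
  tool shift mm [ 10.   12.5 -25.3] turn deg [-0.85  3.28  0.12]
held brass tool-frame 5439 [[-0.022  -0.0173 -0.0347]
 [ 0.0018 -0.0085 -0.0286]
 [ 0.023   0.0062 -0.0142]]
[[-0.0226 -0.0176 -0.0348]
 [-0.0185  0.0033 -0.0157]]
circle [-0.0022022  -0.01925962] 0.01491432663557091
[[ 0.0186 -0.0176 -0.0354]
 [ 0.0233  0.0081 -0.0138]]
circle [-0.00182964 -0.01907045] 0.015289499678345544
```

View pics/w5.png

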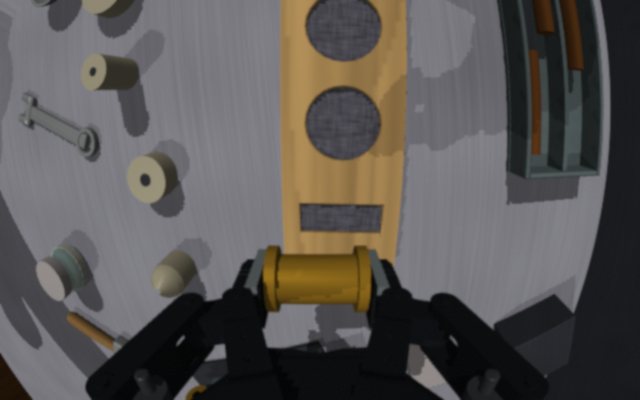

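The view shows the long board: oblong pocket at (341,218), round pockets at (343,122) and (343,27), and the bush held level across the jaws. I'll measure the pockets.

```bash
cat >> h.py <<'E'
def pockets(s,p):
    """dark pocket outlines inside plywood -> world rects on board top"""
    h=cv2.cvtColor(p,cv2.COLOR_RGB2HSV);wood=((h[...,0]>8)&(h[...,0]<26)&(h[...,1]>85)&(h[...,2]>95)).astype(np.uint8)
    wood[240:]=0
    cs,hi=cv2.findContours(wood,cv2.RETR_CCOMP,cv2.CHAIN_APPROX_NONE)
    out=[]
    for c,q in zip(cs,hi[0]):
        if q[3]>=0 and cv2.contourArea(c)>400:
            x=wristplane(s,c[:,0],.012)[:,:2].astype(np.float32);r=cv2.minAreaRect(x)
            mm=cv2.moments((x*1e4).reshape(-1,1,2));cc=np.array([mm["m10"],mm["m01"]])/mm["m00"]/1e4
            e=cv2.minEnclosingCircle(x);print("pocket px",c[:,0].mean(0).round(),"centroid",cc.round(4),"rect",np.round(r[0],4),np.round(r[1],4),round(r[2],1));out.append(cc)
    return out
E
python3 - <<'E'
from h import *
f=np.load("pics/w5.npz");s=dict(tool_pos=f["tp"],tool_rot=f["tr"]);pockets(s,f["p"])
E
```

```text
pocket px [340. 217.] centroid [ 0.6609 -0.0999] rect [ 0.6609 -0.1   ] [0.0263 0.071 ] 85.7
pocket px [343. 122.] centroid [ 0.6685 -0.0207] rect [ 0.6683 -0.0207] [0.0601 0.0598] 41.0
```

Run:
```python
from h import *
plan(.6607,-.1019,.07,-5)
```

```text
clock 8.05 pos [ 0.6471 -0.0858  0.1152] yaw -5.3 F [-0.5 -0.3 -1.4] w 0.532
  tool shift mm [17.6 15.5 44.1] turn deg [-0.86  3.32 -0.32]
```

Emit:
arm_command --deltas ".009 .008 .010 -.9 3.3 -.3 1;.009 .008 .018 0 0 0 1;0 0 .016 0 0 0 1;0 0 0 0 0 0 1;0 0 0 0 0 0 1"

```text
clock: 8.55
tool_pos: [0.661, -0.1024, 0.0648]
tool_rot: [[0.995, -0.099, -0.005], [-0.099, -0.995, 0.001], [-0.005, -0.001, -1.0]]
wrist_force: [-0.2, -0.1, -1.0]
width: 0.537
```

Run:
```python
from h import *
plan(.6607,-.1019,.03,-5)
s,p,d=wrist("w6");pockets(s,p)
```

```text
clock 8.55 pos [ 0.661  -0.1024  0.0648] yaw -5.7 F [-0.2 -0.1 -1. ] w 0.537
  tool shift mm [-0.2 -0.4 34.8] turn deg [-0.03  0.31 -0.7 ]
pocket px [316. 220.] centroid [ 0.6609 -0.0998] rect [ 0.6608 -0.1002] [0.0264 0.0708] 84.4
pocket px [315. 101.] centroid [ 0.6683 -0.0207] rect [ 0.6682 -0.0207] [0.0598 0.0599] 39.3
```

Consistent; I'm descending.

Emit:
arm_command --deltas "0 -.001 .03 0 .3 0 1;0 0 .018 0 0 0 1;0 0 .006 0 0 0 1;0 0 0 0 0 0 1;0 0 0 0 0 0 1"

```text
clock: 9.1
tool_pos: [0.6634, -0.101, 0.0134]
tool_rot: [[0.995, -0.1, 0.005], [-0.1, -0.995, -0.001], [0.005, 0.0, -1.0]]
wrist_force: [0.1, 0.1, -0.7]
width: 0.53
```

Run:
```python
from h import *
plan(.6607,-.1019,.006,-5)
```

```text
clock 9.1 pos [ 0.6634 -0.101   0.0134] yaw -5.7 F [ 0.1  0.1 -0.7] w 0.53
  tool shift mm [-2.6  1.2  7.4] turn deg [ 0.03 -0.31 -0.72]
```

Emit:
arm_command --deltas "-.003 .001 .005 0 -.3 0 1;0 0 .003 0 0 0 1;0 0 0 0 0 0 1"

```text
clock: 9.4
tool_pos: [0.662, -0.1023, 0.0077]
tool_rot: [[0.995, -0.1, 0.004], [-0.1, -0.995, -0.002], [0.004, 0.001, -1.0]]
wrist_force: [0.3, 0.8, -2.0]
width: 0.532
```

Run:
```python
from h import *
plan(.6607,-.1019,.006,-5)
```

```text
clock 9.4 pos [ 0.662  -0.1023  0.0077] yaw -5.7 F [ 0.3  0.8 -2. ] w 0.532
  tool shift mm [-1.3 -0.3  1.7] turn deg [ 0.08 -0.24 -0.72]
```

Emit:
arm_command --deltas "-.001 0 .003 0 -.2 0 1;0 0 .002 0 0 0 1;0 0 0 0 0 0 1"

```text
clock: 9.7
tool_pos: [0.6618, -0.1025, 0.0053]
tool_rot: [[0.995, -0.1, 0.001], [-0.1, -0.995, -0.002], [0.001, 0.002, -1.0]]
wrist_force: [0.5, -0.1, -2.1]
width: 0.533
```

Run:
```python
from h import *
plan(.6607,-.1019,.006,-5)
```

```text
clock 9.7 pos [ 0.6618 -0.1025  0.0053] yaw -5.7 F [ 0.5 -0.1 -2.1] w 0.533
  tool shift mm [-1.2 -0.5 -0.7] turn deg [ 0.1  -0.06 -0.72]
```

Emit:
arm_command --deltas "0 0 0 0 0 0 -1;0 0 0 0 0 0 -1;0 0 0 0 0 0 -1;0 0 0 0 0 0 -1;0 0 -.04 0 0 0 -1;0 0 -.045 0 0 0 -1;0 0 -.045 0 0 0 -1;0 0 0 0 0 0 -1"

```text
clock: 10.5
tool_pos: [0.6616, -0.1023, 0.1358]
tool_rot: [[0.995, -0.1, -0.002], [-0.1, -0.995, -0.001], [-0.002, 0.001, -1.0]]
wrist_force: [-0.4, -0.5, 0.2]
width: 0.996
```

```bash
cat >> h.py <<'E'
def placed(s,p,d,xy):
    W=wcloud(s,d);m=brass(p)&(d>0)&(W[...,2]>.015)&(np.linalg.norm(W[...,:2]-xy,axis=-1)<.05);X=W[m]
    r=cv2.minAreaRect(X[:,:2].astype(np.float32));print("placed bush",len(X),np.round(r,4) if 0 else r,"ztop",np.percentile(X[:,2],[50,99]).round(4))
E
python3 - <<'E'
from h import *
plan(.4838,-.3237,.15,-73.6)
s,p,d=wrist("w7");placed(s,p,d,[.6609,-.0999])
E
```

```text
clock 10.5 pos [ 0.6616 -0.1023  0.1358] yaw -5.7 F [-0.4 -0.5  0.2] w 0.996
  tool shift mm [-154.8  238.   -13.7] turn deg [1.000e-01 6.000e-02 6.786e+01]
placed bush 1666 ((0.6574594974517822, -0.09996917843818665), (0.03161289170384407, 0.055615879595279694), 84.23341369628906) ztop [0.0338 0.0396]
```

View pics/w7.png

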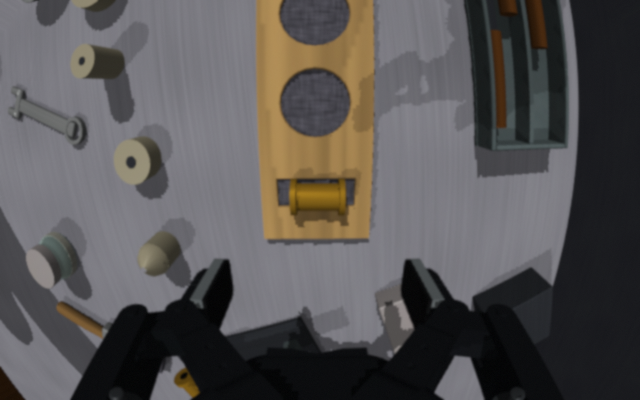

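Bush1 is in the pocket at (318,195), with its top at 0.039 m, so it is seated. Next I'm going back for bush2.

Emit:
arm_command --deltas "-.026 .0395 -.004 0 0 0 -1;-.026 .0395 -.004 0 0 0 -1;-.026 .0395 -.004 0 0 0 -1;-.026 .0395 -.004 0 0 0 -1;-.026 .0395 -.004 0 0 0 -1;-.026 .0395 -.004 0 0 0 -1;0 0 -.002 0 0 8.5 -1;0 0 -.002 0 0 8.5 -1;0 0 -.002 0 0 8.5 -1;0 0 -.002 0 0 8.5 -1"

```text
clock: 11.55
tool_pos: [0.471, -0.3282, 0.1552]
tool_rot: [[0.769, -0.639, -0.013], [-0.639, -0.769, 0.007], [-0.015, 0.003, -1.0]]
wrist_force: [-0.5, -0.7, -0.0]
width: 1.004
```

Emit:
arm_command --deltas "0 0 0 0 0 8.5 -1;0 0 0 0 0 8.5 -1;0 0 0 0 0 8.5 -1;0 0 0 0 0 8.5 -1;0 0 0 0 0 0 -1"

```text
clock: 12.05
tool_pos: [0.4688, -0.3266, 0.1486]
tool_rot: [[0.274, -0.961, -0.018], [-0.961, -0.275, 0.013], [-0.017, 0.014, -1.0]]
wrist_force: [-0.3, 1.9, 0.5]
width: 0.999
```

Run:
```python
from h import *
s,p,d=wrist("w8")
plan(.4838,-.3255,.08,-73.6,s);bush_on_track(s,p,d)
```

```text
clock 12.05 pos [ 0.4688 -0.3266  0.1486] yaw -74.1 F [-0.3  1.9  0.5] w 0.999
  tool shift mm [  4.3 -15.7  68.4] turn deg [ 0.8   1.   -0.46]
bushes 3772 [ 0.5009 -0.3191] [0.0608 0.0463] 16.38 zmax 0.0721
[[ 0.4653 -0.3054]
 [ 0.4783 -0.3498]
 [ 0.5236 -0.2883]
 [ 0.5366 -0.3327]]
```

Emit:
arm_command --deltas ".005 -.017 .025 .8 1 -.4 -1;0 0 .045 0 0 0 -1;0 0 .035 0 0 0 -1;0 0 0 0 0 0 -1"

```text
clock: 12.5
tool_pos: [0.4878, -0.3273, 0.041]
tool_rot: [[0.296, -0.955, 0.004], [-0.955, -0.296, -0.003], [0.004, -0.003, -1.0]]
wrist_force: [-0.2, 0.3, -1.1]
width: 1.001
```

Run:
```python
from h import *
plan(.486,-.3255,.030,-73.7)
```

```text
clock 12.5 pos [ 0.4878 -0.3273  0.041 ] yaw -72.8 F [-0.2  0.3 -1.1] w 1.001
  tool shift mm [-2.3  1.2 11. ] turn deg [-0.15 -0.24  0.94]
```

Emit:
arm_command --deltas "-.002 .001 .011 -.1 -.2 .9 -1;0 .001 .003 0 0 0 -1;0 0 0 0 0 0 1;0 0 0 0 0 0 1;0 0 0 0 0 0 1;0 0 0 0 0 0 1;0 0 0 0 0 0 1"

```text
clock: 13.2
tool_pos: [0.4873, -0.3272, 0.032]
tool_rot: [[0.284, -0.959, 0.005], [-0.959, -0.284, -0.003], [0.005, -0.004, -1.0]]
wrist_force: [-0.3, 0.3, -2.0]
width: 0.531
```

Run:
```python
from h import *
plan(.486,-.3255,.030,-73.7)
```

```text
clock 13.2 pos [ 0.4873 -0.3272  0.032 ] yaw -73.5 F [-0.3  0.3 -2. ] w 0.531
  tool shift mm [-2.   0.8  2. ] turn deg [-0.25 -0.26  0.18]
```

Emit:
arm_command --deltas "0 0 -.01 0 0 0 1;0 0 -.035 0 0 0 1;0 0 -.04 0 0 0 1;0 0 -.04 0 0 0 1;-.0445 -.017 0 0 0 0 1;-.0445 -.017 0 0 0 0 1;-.0445 -.017 0 0 0 0 1;-.0445 -.017 0 0 0 0 1;-.0445 -.017 0 0 0 0 1;-.0445 -.017 0 0 0 0 1"

```text
clock: 14.2
tool_pos: [0.5135, -0.0423, 0.1704]
tool_rot: [[0.272, -0.962, 0.024], [-0.962, -0.272, -0.016], [0.022, -0.019, -1.0]]
wrist_force: [1.7, 0.1, -1.8]
width: 0.532
```

Emit:
arm_command --deltas "-.0445 -.017 0 0 0 0 1;-.0445 -.017 0 0 0 0 1;-.0445 -.017 0 0 0 0 1;-.0445 -.017 0 0 0 0 1;-.0445 -.017 0 0 0 0 1;-.0445 -.017 0 0 0 0 1;0 0 0 0 0 -8.5 1;0 0 0 0 0 -8.5 1;0 0 0 0 0 -8.5 1;0 0 0 0 0 -8.5 1"

```text
clock: 15.2
tool_pos: [0.5409, 0.2626, 0.1772]
tool_rot: [[0.77, -0.636, 0.046], [-0.636, -0.772, -0.014], [0.044, -0.018, -0.999]]
wrist_force: [-0.5, 0.7, -0.9]
width: 0.529
```

Emit:
arm_command --deltas "0 0 0 0 0 -8.5 1;0 0 0 0 0 -8.5 1;0 0 0 0 0 -8.5 1;0 0 0 0 0 -8.5 1;0 0 0 0 0 0 1"

```text
clock: 15.7
tool_pos: [0.5422, 0.263, 0.1816]
tool_rot: [[0.995, -0.09, 0.052], [-0.09, -0.996, -0.013], [0.053, 0.008, -0.999]]
wrist_force: [-0.0, -0.2, -1.6]
width: 0.531
```

```bash
cat >> h.py <<'E'
def held(s,p,d):
    L=(wcloud(s,d)-s["tool_pos"])@s["tool_rot"];m=brass(p)&(L[...,2]<.01)&(d>0)&(L[...,2]>-.06)&(np.abs(L[...,1])<.03);X=L[m]
    for lo,hi in((-.024,-.0185),(.0185,.024)):
        k=X[(X[:,0]>lo)&(X[:,0]<hi)]
        c=np.linalg.lstsq(np.c_[2*k[:,1:],np.ones(len(k))],(k[:,1:]**2).sum(1),rcond=None)[0];print("held circle y,z",c[:2].round(4),np.sqrt(c[2]+c[0]**2+c[1]**2).round(4))
E
python3 - <<'E'
from h import *
s,p,d=wrist("w9");held(s,p,d);c=pockets(s,p);plan(.5344,.2688,.14,-6,s)
E
```

```text
held circle y,z [ 0.     -0.0192] 0.0149
held circle y,z [ 0.0002 -0.0194] 0.0147
pocket px [302. 174.] centroid [0.5377 0.2701] rect [0.5377 0.2706] [0.0267 0.0711] 84.1
pocket px [303.  96.] centroid [0.5456 0.3499] rect [0.5457 0.3499] [0.0607 0.0602] 39.8
clock 15.7 pos [0.5422 0.263  0.1816] yaw -5.2 F [-0.  -0.2 -1.6] w 0.531
  tool shift mm [-10.5  -5.4  41. ] turn deg [ 0.44 -3.06  0.83]
```

View pics/w9.png

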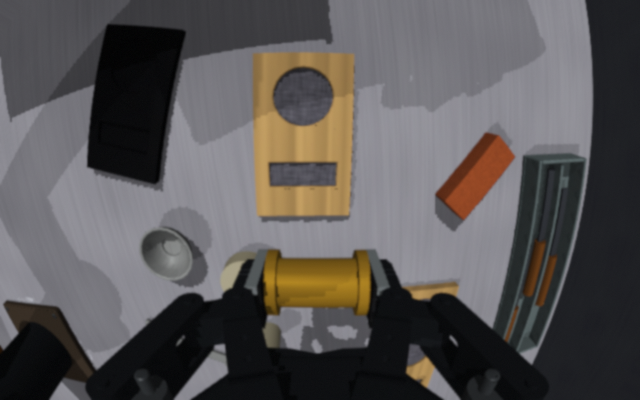

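The plywood short board is right in front, with its oblong pocket at (302,174); the black look-alike is off to the left. I'm going over the pocket.

Emit:
arm_command --deltas "-.006 -.007 .020 .4 -3 .6 1;0 0 .045 0 0 0 1;0 0 .040 0 0 0 1;0 0 0 0 0 0 1;0 0 0 0 0 0 1"

```text
clock: 16.25
tool_pos: [0.5422, 0.2715, 0.0798]
tool_rot: [[0.993, -0.118, 0.01], [-0.118, -0.993, 0.003], [0.01, -0.004, -1.0]]
wrist_force: [-0.6, -0.6, -0.3]
width: 0.534
```

Run:
```python
from h import *
s,p,d=wrist("w10");held(s,p,d);c=pockets(s,p);plan(.5377,.2703,.03,-5.7,s)
```

```text
held circle y,z [ 0.0001 -0.019 ] 0.0151
held circle y,z [ 0.0003 -0.019 ] 0.015
pocket px [309. 218.] centroid [0.5376 0.2709] rect [0.5374 0.2708] [0.0261 0.0706] 84.3
pocket px [307. 107.] centroid [0.5456 0.3501] rect [0.546  0.3502] [0.0601 0.0603] 37.0
clock 16.25 pos [0.5422 0.2715 0.0798] yaw -6.8 F [-0.6 -0.6 -0.3] w 0.534
  tool shift mm [-4.8  1.9 49.8] turn deg [-0.22 -0.58 -1.07]
```

Emit:
arm_command --deltas "-.005 .001 .03 -.2 -.6 -1 1;0 0 .025 0 0 0 1;0 0 .01 0 0 0 1;0 0 0 0 0 0 1;0 0 0 0 0 0 1"

```text
clock: 16.8
tool_pos: [0.5461, 0.2741, 0.0267]
tool_rot: [[0.995, -0.103, 0.02], [-0.103, -0.995, 0.006], [0.019, -0.008, -1.0]]
wrist_force: [1.3, 0.2, -0.5]
width: 0.533
```

Run:
```python
from h import *
plan(.5376,.2708,.005,-5.7)
```

```text
clock 16.8 pos [0.5461 0.2741 0.0267] yaw -5.9 F [ 1.3  0.2 -0.5] w 0.533
  tool shift mm [-8.5  4.3 21.5] turn deg [-0.48 -1.09 -0.2 ]
```

Emit:
arm_command --deltas "-.009 .0045 .009 -.5 -1.1 -.2 1;0 0 .005 0 0 0 1;0 0 0 0 0 0 1"

```text
clock: 17.1
tool_pos: [0.5388, 0.2712, 0.0158]
tool_rot: [[0.995, -0.099, 0.005], [-0.099, -0.995, 0.001], [0.004, -0.002, -1.0]]
wrist_force: [-0.1, -0.4, -1.7]
width: 0.538
```

Run:
```python
from h import *
plan(.5376,.2708,.005,-5.7)
```

```text
clock 17.1 pos [0.5388 0.2712 0.0158] yaw -5.7 F [-0.1 -0.4 -1.7] w 0.538
  tool shift mm [-1.2  0.5 10.8] turn deg [-0.09 -0.26  0.  ]
```

Emit:
arm_command --deltas "-.002 0 .006 0 -.3 0 1;0 .001 .005 0 0 0 1;0 0 .002 0 0 0 1;0 0 0 0 0 0 1"

```text
clock: 17.5
tool_pos: [0.5379, 0.2708, 0.0053]
tool_rot: [[0.995, -0.099, -0.0], [-0.099, -0.995, 0.002], [-0.0, -0.002, -1.0]]
wrist_force: [-0.2, 1.0, -1.4]
width: 0.529
```

Run:
```python
from h import *
plan(.5376,.2708,.005,-5.7)
```

```text
clock 17.5 pos [0.5379 0.2708 0.0053] yaw -5.7 F [-0.2  1.  -1.4] w 0.529
  tool shift mm [-0.3  0.   0.3] turn deg [-0.1   0.01  0.03]
```

Emit:
arm_command --deltas "0 0 0 0 0 0 -1;0 0 0 0 0 0 -1;0 0 0 0 0 0 -1;0 0 0 0 0 0 -1;0 0 -.04 0 0 0 -1;0 0 -.045 0 0 0 -1;0 0 -.045 0 0 0 -1;0 0 -.03 0 0 0 -1;0 0 0 0 0 0 -1"

```text
clock: 18.4
tool_pos: [0.538, 0.2695, 0.1668]
tool_rot: [[0.995, -0.1, -0.003], [-0.1, -0.995, -0.0], [-0.003, 0.0, -1.0]]
wrist_force: [-0.1, 0.1, -0.3]
width: 0.995
```

Run:
```python
from h import *
s,p,d=wrist("w11");placed(s,p,d,[.5376,.2708])
plan(.4643,.0563,.15,-5.7,s)
s,p,d=s,*read_camera("top");np.savez("pics/top1.npz",p=p,d=d)
W=cloud("top",d);m=brass(p)&(d>0)&(W[...,2]>.03)&(np.linalg.norm(W[...,:2]-[.5,-.319],axis=-1)<.06)
r=cv2.minAreaRect(W[m][:,:2].astype(np.float32));print("top bush3",r,m.sum(),W[m][:,2].max())
for name,(u,v) in dict(big=(254,225),roll=(284,220),wheel=(317,212),cone=(348,211)).items():
    sl=np.s_[v-14:v+15,u-14:u+15]; X=W[sl][(W[sl][...,2]>.013)&(d[sl]>0)]
    print(name,len(X),X[:,2].max().round(3),np.median(X[:,:2],0).round(4))
```

```text
placed bush 1352 ((0.5504094958305359, 0.2695969343185425), (0.03154855594038963, 0.06950693577528), 85.0223617553711) ztop [0.0341 0.2418]
clock 18.4 pos [0.538  0.2695 0.1668] yaw -5.7 F [-0.1  0.1 -0.3] w 0.995
  tool shift mm [-51.9 219.5  17. ] turn deg [ 0.02  0.17 -0.04]
top bush3 ((0.48277029395103455, -0.32131147384643555), (0.025102969259023666, 0.045403849333524704), 15.188125610351562) 115 0.06979395333317395
big 309 0.03 [0.4572 0.153 ]
roll 104 0.055 [0.4644 0.0562]
wheel 160 0.032 [ 0.4889 -0.0468]
cone 111 0.055 [ 0.4885 -0.1437]
```

View pics/w11.png

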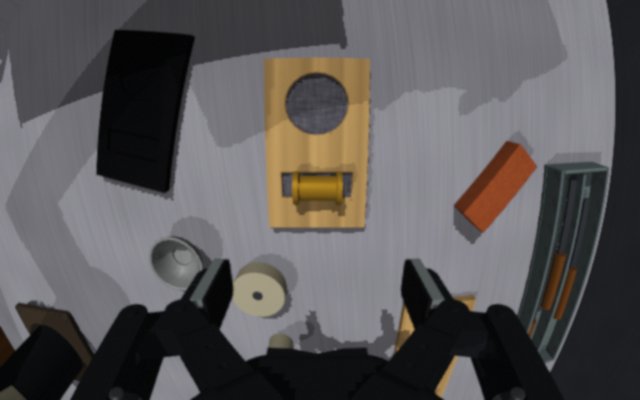

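Bush2 is seated at (318,187), and bush3 reads as being at the stop. Next is the roll.

Emit:
arm_command --deltas "-.0105 .044 0 0 0 0 -1;-.0105 .044 0 0 0 0 -1;-.0105 .044 0 0 0 0 -1;-.0105 .044 .01 0 0 0 -1;-.0105 .044 .01 0 0 0 -1;0 0 0 0 0 0 -1;0 0 0 0 0 0 -1"

```text
clock: 19.2
tool_pos: [0.4491, 0.0482, 0.1262]
tool_rot: [[0.994, -0.098, -0.036], [-0.098, -0.995, -0.003], [-0.036, 0.007, -0.999]]
wrist_force: [0.7, 0.7, -0.6]
width: 0.999
```

```bash
cat >> h.py <<'E'
def felt(s,d,xy,ztop,r=.032):
    W=wcloud(s,d);L=(W-s["tool_pos"])@s["tool_rot"]
    m=(d>0)&(np.linalg.norm(W[...,:2]-xy,axis=-1)<r)&(np.abs(W[...,2]-ztop)<.003)
    X=W[m];e=cv2.minEnclosingCircle(X[:,:2].astype(np.float32));print("felt top",len(X),"mean",X.mean(0).round(4),"circle",np.round(e[0],4),round(e[1],4));return np.array(e[0])
E
python3 - <<'E'
from h import *
s,p,d=wrist("w12");c=felt(s,d,[.4644,.0562],.050);plan(*c,.06,-5.5,s)
E
```

```text
felt top 1416 mean [0.4674 0.0561 0.0502] circle [0.4674 0.0555] 0.0165
clock 19.2 pos [0.4491 0.0482 0.1262] yaw -5.7 F [ 0.7  0.7 -0.6] w 0.999
  tool shift mm [19.8 -9.6 65.5] turn deg [ 0.37  2.05 -0.15]
```

View pics/w12.png

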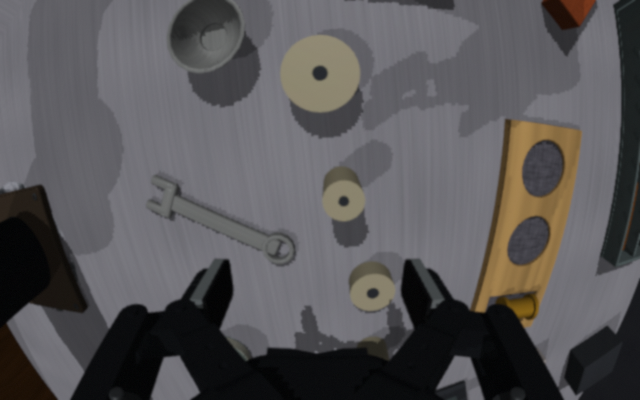

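Run:
```python
from h import *
f=np.load("pics/w12.npz");s=dict(tool_pos=f["tp"],tool_rot=f["tr"])
print(wristplane(s,[[281,248],[295,250],[281,232],[200,212]],.005).round(4)); W=wcloud(s,f["d"]);print(W[248,268],W[236,281])
```

```text
[[ 0.4057 -0.0023  0.005 ]
 [ 0.419  -0.0054  0.005 ]
 [ 0.4082  0.0144  0.005 ]
 [ 0.3308  0.0407  0.005 ]]
[ 3.93645033e-01 -2.70135967e-04  7.53029812e-03] [0.40825983 0.01177609 0.00825151]
```

Emit:
arm_command --deltas ".010 -.005 .005 .4 2 0 -1;.010 -.005 .015 0 0 0 -1;0 0 .02 0 0 0 -1;0 0 0 0 0 0 -1"

```text
clock: 19.65
tool_pos: [0.4709, 0.0612, 0.0828]
tool_rot: [[0.996, -0.091, -0.002], [-0.091, -0.996, 0.001], [-0.002, -0.001, -1.0]]
wrist_force: [-0.2, 0.5, -1.2]
width: 1.001
```

Run:
```python
from h import *
s,p,d=wrist("w13");c=felt(s,d,[.4674,.0555],.050);plan(*c,.012,-5.5,s)
```

```text
felt top 1887 mean [0.4676 0.0564 0.0502] circle [0.4674 0.0556] 0.0167
clock 19.65 pos [0.4709 0.0612 0.0828] yaw -5.2 F [-0.2  0.5 -1.2] w 1.001
  tool shift mm [-2.8  5.9 70.8] turn deg [-0.07  0.13  0.27]
```

Emit:
arm_command --deltas "-.003 .005 .025 0 .1 .3 -1;0 0 .025 0 0 0 -1;0 0 .018 0 0 0 -1;0 0 0 0 0 0 -1"

```text
clock: 20.1
tool_pos: [0.4738, 0.0591, 0.0191]
tool_rot: [[0.996, -0.091, 0.012], [-0.091, -0.996, 0.001], [0.011, -0.002, -1.0]]
wrist_force: [-0.5, -0.3, 0.8]
width: 1.0
```

Run:
```python
from h import *
plan(.4676,.056,.012,-5.5)
```

```text
clock 20.1 pos [0.4738 0.0591 0.0191] yaw -5.2 F [-0.5 -0.3  0.8] w 1.0
  tool shift mm [-6.   3.6  7. ] turn deg [-0.1  -0.66  0.29]
```

Emit:
arm_command --deltas "-.006 .0035 .007 0 -.7 0 -1;0 0 .002 0 0 0 -1;0 0 0 0 0 0 1;0 0 0 0 0 0 1;0 0 0 0 0 0 1;0 0 0 0 0 0 1;0 0 0 0 0 0 1" --force 25

```text
clock: 20.8
tool_pos: [0.4716, 0.0564, 0.015]
tool_rot: [[0.996, -0.089, 0.008], [-0.089, -0.996, 0.001], [0.008, -0.002, -1.0]]
wrist_force: [0.3, 0.5, -1.0]
width: 0.366
```

Run:
```python
from h import *
plan(.676,.0588,.11,-5.5)
```

```text
clock 20.8 pos [0.4716 0.0564 0.015 ] yaw -5.1 F [ 0.3  0.5 -1. ] w 0.366
  tool shift mm [204.1 -20.8 -93.4] turn deg [-0.1  -0.44  0.39]
```

Emit:
arm_command --deltas "0 0 -.03 0 -.4 0 1;0 0 -.045 0 0 0 1;.041 -.004 -.005 0 0 0 1;.041 -.004 0 0 0 0 1;.041 -.004 0 0 0 0 1;.041 -.004 0 0 0 0 1;.036 -.004 0 0 0 0 1;0 0 0 0 0 0 1"

```text
clock: 21.6
tool_pos: [0.6777, 0.0587, 0.1014]
tool_rot: [[0.996, -0.089, 0.007], [-0.089, -0.996, 0.001], [0.007, -0.002, -1.0]]
wrist_force: [-0.8, 0.4, -0.5]
width: 0.367
```

Run:
```python
from h import *
plan(.676,.0588,.07,-5.5)
```

```text
clock 21.6 pos [0.6777 0.0587 0.1014] yaw -5.1 F [-0.8  0.4 -0.5] w 0.367
  tool shift mm [-1.9  0.1 31.4] turn deg [-0.11 -0.41  0.37]
```

Emit:
arm_command --deltas "-.002 0 .030 -.1 -.4 0 1;0 0 .030 0 0 0 1;0 0 .012 0 0 0 1;0 0 0 0 0 0 1"

```text
clock: 22.0
tool_pos: [0.675, 0.059, 0.0272]
tool_rot: [[0.996, -0.089, -0.002], [-0.089, -0.996, 0.0], [-0.002, 0.0, -1.0]]
wrist_force: [-0.6, -0.6, -1.1]
width: 0.364
```

Run:
```python
from h import *
plan(.676,.0588,.023,-5.5)
```

```text
clock 22.0 pos [0.675  0.059  0.0272] yaw -5.1 F [-0.6 -0.6 -1.1] w 0.364
  tool shift mm [1.  0.1 4.2] turn deg [0.   0.09 0.38]
```

Emit:
arm_command --deltas ".001 0 .005 0 0 0 1;0 0 0 0 0 0 1;0 0 0 0 0 0 -1;0 0 0 0 0 0 -1;0 0 0 0 0 0 -1;0 0 0 0 0 0 -1;0 0 -.04 0 0 0 -1;0 0 -.045 0 0 0 -1;0 0 -.045 0 0 0 -1;0 0 0 0 0 0 -1"

```text
clock: 23.0
tool_pos: [0.6772, 0.0589, 0.1616]
tool_rot: [[0.996, -0.089, 0.004], [-0.089, -0.996, -0.0], [0.004, -0.0, -1.0]]
wrist_force: [1.0, -0.4, 0.5]
width: 0.998
```

Run:
```python
from h import *
s,p,d=wrist("w14");felt(s,d,[.676,.0588],.057);plan(.4889,-.0468,.13,-5.5,s)
```

```text
felt top 1102 mean [0.6764 0.0583 0.0572] circle [0.6765 0.058 ] 0.0166
clock 23.0 pos [0.6772 0.0589 0.1616] yaw -5.1 F [ 1.  -0.4  0.5] w 0.998
  tool shift mm [-178.3  122.    30.9] turn deg [-0.01 -0.21  0.39]
```

Emit:
arm_command --deltas "-.0285 .0365 0 0 0 0 -1;-.0285 .0365 0 0 0 0 -1;-.0285 .0365 .005 0 0 0 -1;-.0285 .0365 .005 0 0 0 -1;-.0285 .0365 .01 0 0 0 -1;-.0285 .0365 .01 0 0 0 -1;0 0 0 0 0 0 -1;0 0 0 0 0 0 -1"

```text
clock: 23.85
tool_pos: [0.4751, -0.1482, 0.1188]
tool_rot: [[0.996, -0.087, -0.011], [-0.087, -0.996, 0.004], [-0.011, -0.003, -1.0]]
wrist_force: [0.1, 0.7, 0.1]
width: 0.997
```

Run:
```python
from h import *
s,p,d=wrist("w15");W=wcloud(s,d)
m=(d>0)&(np.linalg.norm(W[...,:2]-[.4885,-.1437],axis=-1)<.03);X=W[m]
t=X[X[:,2]>.045];print("tip",len(t),t.mean(0),X[:,2].max());k=X[(X[:,2]>.02)&(X[:,2]<.036)];r=cv2.minEnclosingCircle(k[:,:2].astype(np.float32));print("foot",r)
c=t.mean(0)[:2];plan(*c,.06,-5.5,s)
```

```text
tip 10660 [ 0.48838808 -0.13652693  0.19756381] 0.22026781517900756
foot ((0.49104735255241394, -0.14715103805065155), 0.018459666520357132)
clock 23.85 pos [ 0.4751 -0.1482  0.1188] yaw -5.0 F [0.1 0.7 0.1] w 0.997
  tool shift mm [ 12.9 -12.6  58.7] turn deg [-0.18  0.63  0.52]
```

View pics/w15.png

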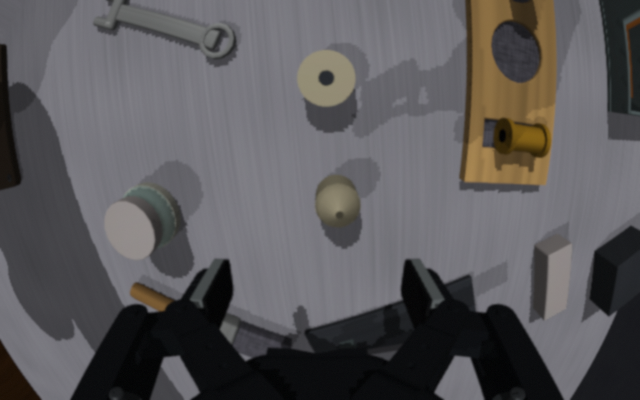

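Run:
```python
from h import *
f=np.load("pics/w15.npz");s=dict(tool_pos=f["tp"],tool_rot=f["tr"]);print(wristplane(s,[[339,214]],.052))
W=wcloud(s,f["d"]);m=brass(f["p"])&(W[...,2]>.02)&(W[...,2]<.045)&(np.linalg.norm(W[...,:2]-[.66,-.1],axis=-1)<.05);print(cv2.minAreaRect(W[m][:,:2].astype(np.float32)),W[m][:,2].max())
plan(.491,-.147,.07,-5.5)
```

```text
[[ 0.49104637 -0.14705243  0.052     ]]
((0.6621989011764526, -0.1010197177529335), (0.03188113123178482, 0.04682940989732742), 84.48046112060547) 0.04091937464724066
clock 23.9 pos [ 0.475  -0.1478  0.1185] yaw -4.9 F [ 0.6  0.3 -0.6] w 1.002
  tool shift mm [16.4 -2.  48.4] turn deg [-0.18  0.69  0.59]
```

Emit:
arm_command --deltas ".015 -.002 .02 -.2 .7 -.6 -1;0 0 .025 0 0 0 -1;0 0 .025 0 0 0 -1;0 0 .025 0 0 0 -1;0 0 0 0 0 0 -1"

```text
clock: 24.4
tool_pos: [0.4972, -0.1432, 0.0222]
tool_rot: [[0.998, -0.066, 0.007], [-0.066, -0.998, -0.002], [0.007, 0.002, -1.0]]
wrist_force: [-1.7, -0.1, 0.5]
width: 1.002
```

Run:
```python
from h import *
plan(.491,-.147,.005,-5.5)
```

```text
clock 24.4 pos [ 0.4972 -0.1432  0.0222] yaw -3.8 F [-1.7 -0.1  0.5] w 1.002
  tool shift mm [-6.   4.1 17.2] turn deg [ 0.1  -0.42  1.71]
```

Emit:
arm_command --deltas "-.006 .004 .010 .1 -.4 1.7 -1;0 0 .007 0 0 0 -1;0 0 0 0 0 0 -1"

```text
clock: 24.7
tool_pos: [0.4933, -0.1462, 0.006]
tool_rot: [[0.996, -0.095, 0.003], [-0.095, -0.996, -0.001], [0.003, 0.001, -1.0]]
wrist_force: [-1.4, -0.3, 0.1]
width: 1.001
```

Run:
```python
from h import *
plan(.491,-.147,.005,-5.5)
```

```text
clock 24.7 pos [ 0.4933 -0.1462  0.006 ] yaw -5.4 F [-1.4 -0.3  0.1] w 1.001
  tool shift mm [-2.3  1.   1. ] turn deg [ 0.05 -0.16  0.07]
```

Emit:
arm_command --deltas "-.002 .001 .001 0 0 0 -1;0 0 0 0 0 0 1;0 0 0 0 0 0 1;0 0 0 0 0 0 1;0 0 0 0 0 0 1;0 0 0 0 0 0 1"

```text
clock: 25.3
tool_pos: [0.4935, -0.1485, 0.0084]
tool_rot: [[0.995, -0.095, 0.009], [-0.095, -0.995, -0.004], [0.009, 0.003, -1.0]]
wrist_force: [0.4, -0.1, -0.9]
width: 0.409
```

Run:
```python
from h import *
plan(.6684,-.0207,.09,-5.5)
```

```text
clock 25.3 pos [ 0.4935 -0.1485  0.0084] yaw -5.5 F [ 0.4 -0.1 -0.9] w 0.409
  tool shift mm [ 162.7 -143.6  -80.7] turn deg [ 0.2  -0.52  0.05]
```

Emit:
arm_command --deltas "0 0 -.03 .2 -.5 0 1;0 0 -.045 0 0 0 1;.0325 -.0285 -.01 0 0 0 1;.0325 -.0285 0 0 0 0 1;.0325 -.0285 0 0 0 0 1;.0325 -.0285 0 0 0 0 1;.0325 -.0285 0 0 0 0 1;0 0 0 0 0 0 1;0 0 0 0 0 0 1"

```text
clock: 26.2
tool_pos: [0.674, -0.0172, 0.0957]
tool_rot: [[0.995, -0.098, -0.0], [-0.098, -0.995, 0.002], [-0.0, -0.002, -1.0]]
wrist_force: [-0.9, 0.0, -0.1]
width: 0.408
```

Run:
```python
from h import *
plan(.6684,-.0222,.06,-5.5)
```

```text
clock 26.2 pos [ 0.674  -0.0172  0.0957] yaw -5.7 F [-0.9  0.  -0.1] w 0.408
  tool shift mm [-5.1  5.6 35.7] turn deg [-0.09  0.02 -0.15]
```

Emit:
arm_command --deltas "-.005 .0055 .035 0 0 0 1;0 0 .030 0 0 0 1;0 0 .010 0 0 0 1;0 0 0 0 0 0 1"

```text
clock: 26.6
tool_pos: [0.6666, -0.0245, 0.0198]
tool_rot: [[0.995, -0.101, 0.0], [-0.101, -0.995, 0.001], [0.0, -0.001, -1.0]]
wrist_force: [-0.1, -0.2, 0.0]
width: 0.405
```

Run:
```python
from h import *
plan(.6684,-.0222,.016,-5.5)
```

```text
clock 26.6 pos [ 0.6666 -0.0245  0.0198] yaw -5.8 F [-0.1 -0.2  0. ] w 0.405
  tool shift mm [ 1.6 -2.5  3.8] turn deg [-0.06 -0.01 -0.27]
```

Emit:
arm_command --deltas ".0015 -.0025 .004 0 0 0 1;0 0 0 0 0 0 1;0 0 0 0 0 0 -1;0 0 0 0 0 0 -1;0 0 0 0 0 0 -1;0 0 0 0 0 0 -1;0 0 -.04 0 0 0 -1;0 0 -.045 0 0 0 -1;0 0 -.045 0 0 0 -1;0 0 0 0 0 0 -1"

```text
clock: 27.6
tool_pos: [0.6698, -0.0232, 0.1551]
tool_rot: [[0.995, -0.101, 0.006], [-0.101, -0.995, -0.0], [0.006, -0.0, -1.0]]
wrist_force: [0.5, -0.2, 1.7]
width: 1.0
```

Run:
```python
from h import *
s,p,d=wrist("w16");felt(s,d,[.668,-.021],.057);W=wcloud(s,d);m=(np.linalg.norm(W[...,:2]-[.668,-.021],axis=-1)<.025)&(W[...,2]>.028)&(W[...,2]<.07)
k=W[m];print("cone zmax",np.percentile(k[:,2],99.7),cv2.minEnclosingCircle(k[:,:2].astype(np.float32)))
plan(.4889,-.0468,.12,-5.5,s)
```

```text
felt top 227 mean [ 0.6693 -0.0218  0.0562] circle [ 0.6698 -0.023 ] 0.0094
cone zmax 0.059372411184735165 ((0.6693932414054871, -0.022993717342615128), 0.01880812644958496)
clock 27.6 pos [ 0.6698 -0.0232  0.1551] yaw -5.8 F [ 0.5 -0.2  1.7] w 1.0
  tool shift mm [-177.8   41.9   34.1] turn deg [-0.02 -0.32 -0.33]
```

Emit:
arm_command --deltas "-.0445 .0105 0 0 0 0 -1;-.0445 .0105 0 0 0 0 -1;-.0445 .0105 .005 0 0 0 -1;-.0445 .0105 .01 0 0 0 -1;0 0 .01 0 0 0 -1;0 0 0 0 0 0 -1"

```text
clock: 28.25
tool_pos: [0.4745, -0.045, 0.1151]
tool_rot: [[0.995, -0.1, -0.015], [-0.1, -0.995, 0.005], [-0.016, -0.004, -1.0]]
wrist_force: [0.4, -0.4, -0.5]
width: 1.001
```

Run:
```python
from h import *
s,p,d=wrist("w17");c=felt(s,d,[.490,-.0475],.024);plan(*c,.04,-5.5,s)
```

```text
felt top 2269 mean [ 0.4901 -0.0475  0.0242] circle [ 0.49   -0.0484] 0.0227
clock 28.25 pos [ 0.4745 -0.045   0.1151] yaw -5.8 F [ 0.4 -0.4 -0.5] w 1.001
  tool shift mm [16.9  2.1 74.8] turn deg [-0.2   0.9  -0.26]
```

Emit:
arm_command --deltas ".015 .002 .025 -.2 .9 0 -1;0 0 .035 0 0 0 -1;0 0 .025 0 0 0 -1;0 0 0 0 0 0 -1"

```text
clock: 28.7
tool_pos: [0.4988, -0.05, 0.0316]
tool_rot: [[0.995, -0.098, 0.011], [-0.098, -0.995, -0.003], [0.011, 0.002, -1.0]]
wrist_force: [-0.4, -0.2, -0.4]
width: 1.004
```

Run:
```python
from h import *
plan(.490,-.048,.003,-5.5)
```

```text
clock 28.7 pos [ 0.4988 -0.05    0.0316] yaw -5.6 F [-0.4 -0.2 -0.4] w 1.004
  tool shift mm [-9.3 -1.2 28.5] turn deg [ 0.12 -0.64 -0.15]
```

Emit:
arm_command --deltas "-.009 -.001 .012 .1 -.6 0 -1;-.001 0 .011 0 0 0 -1;-.001 0 .006 0 0 0 -1;0 0 0 0 0 0 -1"

```text
clock: 29.1
tool_pos: [0.4921, -0.0486, 0.0036]
tool_rot: [[0.995, -0.097, 0.006], [-0.097, -0.995, -0.002], [0.006, 0.001, -1.0]]
wrist_force: [0.2, -0.1, 0.3]
width: 0.996
```

Run:
```python
from h import *
plan(.490,-.048,.003,-5.5)
```

```text
clock 29.1 pos [ 0.4921 -0.0486  0.0036] yaw -5.6 F [ 0.2 -0.1  0.3] w 0.996
  tool shift mm [-2.1 -0.4  0.6] turn deg [ 0.08 -0.33 -0.08]
```

Emit:
arm_command --deltas "-.002 0 0 .1 -.3 0 -1;0 0 0 0 0 0 1;0 0 0 0 0 0 1;0 0 0 0 0 0 1;0 0 0 0 0 0 1;0 0 0 0 0 0 1"

```text
clock: 29.7
tool_pos: [0.4919, -0.049, 0.0062]
tool_rot: [[0.995, -0.097, 0.005], [-0.097, -0.995, -0.001], [0.005, 0.001, -1.0]]
wrist_force: [0.0, -0.4, -0.4]
width: 0.505
```

Run:
```python
from h import *
plan(.5457,.350,.1,-5.5)
```

```text
clock 29.7 pos [ 0.4919 -0.049   0.0062] yaw -5.6 F [ 0.  -0.4 -0.4] w 0.505
  tool shift mm [  15.2 -402.3  -93.9] turn deg [ 0.03 -0.3  -0.09]
```

Emit:
arm_command --deltas "0 0 -.03 0 -.3 0 1;0 0 -.045 0 0 0 1;.0017 -.0447 -.02 0 0 0 1;.0017 -.0447 0 0 0 0 1;.0017 -.0447 0 0 0 0 1;.0017 -.0447 0 0 0 0 1;.0017 -.0447 0 0 0 0 1;.0017 -.0447 0 0 0 0 1;.0017 -.0447 0 0 0 0 1;.0017 -.0447 0 0 0 0 1"

```text
clock: 30.7
tool_pos: [0.5434, 0.3135, 0.1054]
tool_rot: [[0.994, -0.109, 0.001], [-0.109, -0.994, 0.001], [0.001, -0.001, -1.0]]
wrist_force: [0.1, -1.3, -1.0]
width: 0.504
```

Emit:
arm_command --deltas ".0017 -.040 0 0 0 0 1;0 0 0 0 0 0 1;0 0 0 0 0 0 1"

```text
clock: 31.0
tool_pos: [0.5483, 0.3603, 0.1041]
tool_rot: [[0.995, -0.102, 0.001], [-0.102, -0.995, 0.001], [0.001, -0.001, -1.0]]
wrist_force: [0.3, 0.7, -0.7]
width: 0.499
```

Run:
```python
from h import *
plan(.5457,.349,.05,-5.5)
```

```text
clock 31.0 pos [0.5483 0.3603 0.1041] yaw -5.9 F [ 0.3  0.7 -0.7] w 0.499
  tool shift mm [-1.5 11.6 54. ] turn deg [-0.07 -0.04 -0.38]
```

Emit:
arm_command --deltas "-.0015 .0115 .030 0 0 -.3 1;0 0 .030 0 0 0 1;0 0 .015 0 0 0 1;0 0 0 0 0 0 1"

```text
clock: 31.4
tool_pos: [0.5461, 0.3457, 0.0278]
tool_rot: [[0.995, -0.1, 0.002], [-0.1, -0.995, 0.001], [0.002, -0.001, -1.0]]
wrist_force: [0.4, -0.1, -0.5]
width: 0.501
```

Run:
```python
from h import *
plan(.5457,.349,.014,-5.5)
```

```text
clock 31.4 pos [0.5461 0.3457 0.0278] yaw -5.7 F [ 0.4 -0.1 -0.5] w 0.501
  tool shift mm [-0.8 -3.2 13.8] turn deg [-0.05 -0.09 -0.22]
```

Emit:
arm_command --deltas "-.001 -.003 .006 0 0 0 1;0 0 .006 0 0 0 1;0 0 0 0 0 0 1"

```text
clock: 31.7
tool_pos: [0.5471, 0.3484, 0.0173]
tool_rot: [[0.995, -0.101, 0.004], [-0.101, -0.995, 0.002], [0.004, -0.002, -1.0]]
wrist_force: [-0.2, 0.9, -1.1]
width: 0.502
```

Run:
```python
from h import *
plan(.5457,.349,.014,-5.5)
```

```text
clock 31.7 pos [0.5471 0.3484 0.0173] yaw -5.8 F [-0.2  0.9 -1.1] w 0.502
  tool shift mm [-1.4 -0.4  3.3] turn deg [-0.13 -0.24 -0.31]
```

Emit:
arm_command --deltas "-.0015 0 .0035 0 -.2 0 1;0 0 0 0 0 0 1;0 0 0 0 0 0 -1;0 0 0 0 0 0 -1;0 0 0 0 0 0 -1;0 0 0 0 0 0 -1;0 0 -.04 0 0 0 -1;0 0 -.045 0 0 0 -1;0 0 -.045 0 0 0 -1;0 0 0 0 0 0 -1"

```text
clock: 32.7
tool_pos: [0.5459, 0.3488, 0.1493]
tool_rot: [[0.995, -0.101, 0.002], [-0.101, -0.995, 0.003], [0.001, -0.003, -1.0]]
wrist_force: [1.1, -0.1, 0.3]
width: 1.0
```

Run:
```python
from h import *
s,p,d=wrist("w18");felt(s,d,[.5457,.35],.031);plan(.5457,.10,.18,-5.5,s)
```

```text
felt top 1881 mean [0.5475 0.3502 0.0312] circle [0.5472 0.3495] 0.0227
clock 32.7 pos [0.5459 0.3488 0.1493] yaw -5.8 F [ 1.1 -0.1  0.3] w 1.0
  tool shift mm [ 24.9 247.5 -31.4] turn deg [-0.16 -0.08 -0.29]
```

Emit:
arm_command --deltas ".004 .045 -.01 0 0 0 -1;.004 .045 -.01 0 0 0 -1;.004 .045 -.01 0 0 0 -1;0 0 -.01 0 0 0 -1;0 0 0 0 0 0 -1"

```text
clock: 33.25
tool_pos: [0.5389, 0.2081, 0.1794]
tool_rot: [[0.995, -0.098, -0.014], [-0.098, -0.995, -0.002], [-0.014, 0.004, -1.0]]
wrist_force: [-0.0, -0.3, -0.0]
width: 0.999
```

Run:
```python
from h import *
s,p,d=wrist("w19");W=wcloud(s,d);print("clock",s["clock"])
m=brass(p)&(d>0)&(W[...,2]>.025)&(W[...,2]<.045)&(np.linalg.norm(W[...,:2]-[.5376,.2708],axis=-1)<.04);print("bush2",cv2.minAreaRect(W[m][:,:2].astype(np.float32)),W[m][:,2].max())
n="side";p2,d2=read_camera(n);W2=cloud(n,d2);m=brass(p2)&(d2>0)&(W2[...,2]>.03)&(np.linalg.norm(W2[...,:2]-[.49,-.32],axis=-1)<.08)
print("bush3 side",cv2.minAreaRect(W2[m][:,:2].astype(np.float32)),m.sum(),np.percentile(W2[m][:,2],98))
p3,d3=read_camera("top");W3=cloud("top",d3)
for W_,dd in((W3,d3),(W2,d2)):
  k=(dd>0)&(abs(W_[...,2]-.024)<.006)&(np.linalg.norm(W_[...,:2]-[.4573,.1533],axis=-1)<.05);print("big",k.sum(),np.median(W_[k],0))
a=cv2.resize(p2[90:310,220:400],(450,550));b=cv2.resize(p3[120:250,170:430],(340,170));c=np.zeros((550,340,3),np.uint8);c[:170]=b
cv2.imwrite("pics/fin.png",np.hstack([a,c])[:,:,::-1])
```

```text
clock 33.25
bush2 ((0.5379388332366943, 0.2696598172187805), (0.03094427101314068, 0.046115655452013016), 84.21452331542969) 0.04089853042393493
bush3 side ((0.48472511768341064, -0.3246099054813385), (0.030076555907726288, 0.04748564213514328), 13.947675704956055) 150 0.0661566925315593
big 294 [0.45734195 0.15396686 0.0234348 ]
big 221 [0.45715581 0.14941158 0.02358253]
```

View pics/fin.png

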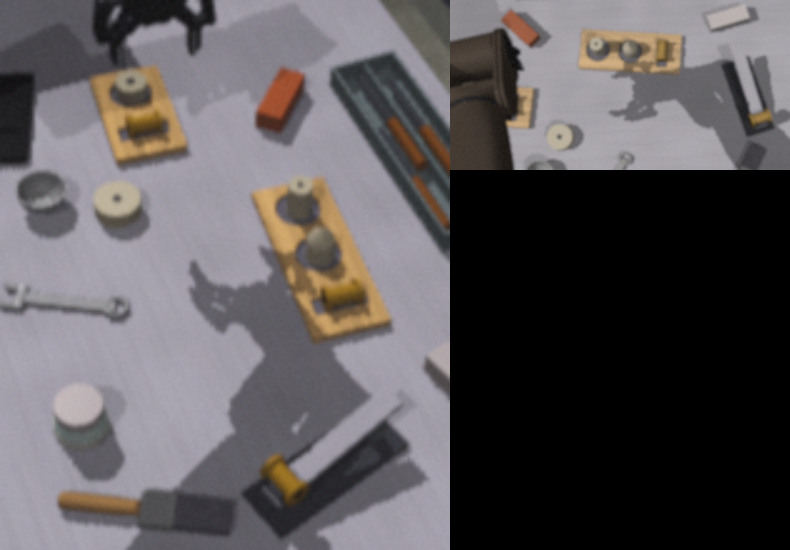

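The final view shows everything in place. In the left crop, the long board holds the roll (298,198), cone (320,247) and bush (343,293). The short board holds the wheel (131,85) and bush (145,122). Bush3 is at the stop (285,478), and the big wheel hasn't moved.

```bash
python3 -c "
from cell import *
print(close_job())"
```

```text
the job is handed in; nothing more can be done
None
```

Both kits are made up, and I handed the job in at about 33 s of the 115 s allowed. It returned no verdict, as expected.

- **Bushes:** bush1 is in the long board's oblong pocket and bush2 in the short board's. Each was taken from the stop, and bush1 was seated before I took bush2. Their tops measured about 40 mm above the bench (39 expected when seated), and their centres were within about 1.5 mm of the pocket centres.
- **Felts:** the roll stands in the long board's end pocket, the cone in its middle pocket, and the small wheel in the short board's round pocket. Tops measured 57, 59 and 31 mm above the bench, which matches fully seated. All are within about 3 mm of pocket centre.
- **Left alone:** bush3 rolled down to the stop, measured within about 2 mm of where bush1 started. The big wheel didn't move.

**Checks that disagreed:**
- The side camera put the big wheel about 4 mm from the top camera's reading, against a 30 mm limit. The top camera's own reading changed by less than 1 mm from the start.
- My first check of bush1 after placing it read 3 mm off, and the one for bush2 about 13 mm off. In both the measured outline was longer than a bush, so other brass-coloured pixels were probably included. Later, cleaner readings gave the figures above.

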